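Load the microtube carrier under the spring flap

ROBOT

A 7-joint arm with a two-finger parallel gripper is mounted at the origin on the work surface. World frame = base frame: x ahead of the robot, y to its left, z up, the work surface at z = 0. Lengths are in m, angles in rad, forces in N, time in s.
With the tool pointing down it reaches from about 0.4 to 0.9 m from the base axis. Payload 5.5 kg.
Tool frame: the origin (TCP) lies at the very end of the fingers, on their centre line; the grasp point (between the pads) lies env.tcp_to_grasp behind it (env.tcp_to_grasp is the distance from the TCP to the grasp point, in m); y points along the fingers, x is the direction in which the jaws open and shut, and the axes are right-handed (so a half turn about y gives the same grasp; the last joint's range is limited). The gripper opens to 85 mm and grips with 20 to 120 N. Pads are 22 mm wide; open, the fingers measure 114 mm over their backs; the gripper's body (76 mm by 85 mm) begins 54 mm behind the grasp point. The pads swing forward as they close: fully open they stand 13 mm farther back than shut.
Start: joints at [1.512, 0.501, -0.427, 1.55, 0.221, 1.138, -0.21], TCP at [0.206, -0.617, 0.231] pointing down, gripper open.
Joint ranges: [-2.88, 2.88], [-0.31, 2.03], [-1.54, 1.56], [0.2, 2.42], [-1.41, 4.55], [0.19, 2.02], [-2.57, 2.57]. Speed limits (rad/s): [2.57, 2.57, 3.14, 3.14, 3.14, 3.14, 3.14].

INTERFACE

Orientations are given as a unit quaternion [x, y, z, w].
In Python, from cell import env gives the robot as it stands. The module is installed in compiled form; this text tells all that it offers.
- The arm moves only by the tool servo_tool, never from a script. Its argument "targets" is a list of rows, each an object of numbers: "tx", "ty", "tz": the shift along the tool's x, y, z in m; "rx", "ry", "rz": the turn, a rotation vector about the tool's x, y, z in degrees; "jaw": the finger opening in m, from 0 to 0.0854. A call has 1 to 12 rows; each row is the pose to reach, as a shift and turn from the pose measured when the call began, along the tool's axes at that moment; what a row does not reach only later rows make up. A row lasts 1/8 s, in which the tool goes at most 62.5 mm and 10.7 degrees, less where a joint would pass 70% of its speed; a pose out of reach is approached as far as the arm can. A call with a gripper value outside its range is refused whole. The fingers move at their own pace and stop on an object; the grip force is fixed at half the most. Time passes only in rows, so rows that repeat a pose let the fingers close. It gives the time, the measured TCP pose, the force and the opening at its end, in the units of the state.
- env.observe(): the state, without advancing time (a new reading comes with each control period).
- env.read_camera(name): name is "scene" or "top" or "wrist"; returns (picture, depth): 480x640x3 uint8, blue, green, red; 480x640 float32, m along the optical axis (not along the pixel's ray), 0 where there is no reading.
- env.camera_info(name): a dict with "K" (3x3 intrinsics, pixels), "camera_from_world" (4x4, takes a point from world to camera coordinates); the wrist camera has in their place "tool_from_camera" (4x4, takes a point from camera to tool coordinates, whose origin is the TCP and whose axes are the tool frame's). Camera axes: x right, y up, looking along -z (the intrinsics and any distortion apply to the point x, -y, -z); pixel columns grow to the right and rows downward; lengths in m; the calibration is good to about 2 mm. A picture is of the moment at which its call begins: read the wrist's pose just before it. camera_info takes no time and is no camera call.
- env.job_done(): hands the job in, once; it reports no verdict.
The state is a dict: "time_s": time; "joint_pos": joint angles; "dq": joint speeds; "joint_torque": joint torques, N m; "eef_pos": TCP position; "eef_rot": TCP orientation; "ft_force": force on the tool from outside, world axes, zero at the start; "moment": the same for the moment, N m; "grip_width": finger opening in m.
Only numpy, scipy, OpenCV 4.12 (cv2) and the standard library are available. Lean on these libraries where they do the work, as an engineer would, in place of code of your own. Each camera call takes 0.05 s, during which the arm holds its last target. There are 200 camera calls.

TASK

Load the white microtube carrier into the reader dock: with one fingertip push the flap's steel bar sideways, away from the lane, so that the spring-closed flap lifts, and keep it held open while the other fingertip pushes the carrier along its lane, under the flap, fully home against the end stop. Then let go so that the flap drops shut behind the carrier's block, and move clear. Only push: do not grip, lift or tip the carrier, and leave the things standing around the dock where they are.

Things in the scene. Friction and masses are not known exactly. Their poses are not given: they have to be found in the camera images.
- dock: Fixed dark dock plate on the bench. Origin: at bench height under the shut flap's skirt, on the lane's centre line. x: the way the carrier is pushed, y: left, to the flap's hinge, z up. Plate x -205 to 70, y -85 to 95 mm, 8 mm thick: its top is the lane floor. Two guide rails along the lane: inner faces y = +-28 mm, 5 mm thick, tops at z = 20 mm.
- stop_face (a point): Top middle of the lane's end stop, on the face that the carrier meets: dock x = 50, z = 38 mm. Behind it stands a white reader housing, dock x = 70 to 145 mm, 85 mm high.
- hinge (a point): Point on the flap's hinge axis, at dock (0, 70, 20) mm. The axis runs along the dock's x; 8 mm steel shaft from dock x = -200 to 20 mm, in two black blocks, 12 x 16 mm, tops at z = 26 mm, at dock x = -194 and 16 mm.
- flap (a joint): Angle of the flap, rad: 0 shut, grows as it lifts, stop at 0.75. Spring-closed (0.1 Nm shut, 0.19 Nm at the stop). An aluminium arm, 14 mm wide, at dock x = 0, rises from the hinge to z = 54 mm and crosses over the lane to y = -7 mm. Its skirt blocks the carrier's block until about 0.42 rad. At the stop the free end is about 100 mm above the bench.
- skirt_edge (a point): Middle of the lower edge of the skirt that hangs from the flap's arm: 27 mm wide along y, 6 mm thick along x; shut, it is at dock (0, 8.5, 26) mm. Moves with the flap.
- bar_mid (a point): The push bar, a bent 8 mm steel rod fixed to the flap: middle of its straight run (dock x = -100 mm), on the rod's centre line. The run lies along the dock's x, -184 to -16 mm, on two legs, 38 mm from the hinge axis. Flap shut: dock y = 50, z = 52 mm, leaning to the lane. Pushed to +y (4 to 7 N) it opens the flap; at 0.6 rad it is at y = 71, z = 58 mm. A fingertip can slide along it.
- carrier: Loose white carrier in the lane, 90 (x) x 53 mm, 0.2 kg. Origin: middle of the lower edge of its rear face, the one to push; x along the lane. Rear plate x 0 to 8 mm, 48 mm high; low waist to x = 48, 10 mm high; then the block with tube caps, to x = 90, 35 mm high. Home: front on the end stop, origin at dock x = -40 mm; the shut flap's skirt hangs into the waist behind the block.
- tube_rack: Bystander: white foam block 110 x 110 mm with 25 capped blood tubes, 98 mm high. Origin: centre of its underside.
- tube_puck: Bystander: black round puck, 42 mm across, with one capped tube, 99 mm high. Origin: centre of its underside.
- jar: Bystander: capped clear jar, 52 mm across, 65 mm high. Origin: centre of its underside.
Things that resemble listed ones, but are neither listed nor needed, are in the scene too. What is shaped like the carrier but green, turquoise or yellow is not meant.

How it is judged:
By the outcome, as a careful person would: the job done as asked, in the order asked, and still so for the second after the job is handed in, with the robot touching nothing.
It also fails if it takes over 40 s, if anything falls off the work surface, if the arm or the gripper's body presses on something with over 40 N, if the wrist force passes 120 N, or if a joint passes its speed limit or range.

## Working session

There is one attempt and no reset: what is moved stays moved. The work goes in short steps, Python scripts to look and compute and a tool call to move; the robot and the scene stay as the last step left them, time stands still between calls to the robot, and variables do not carry over. Pictures are saved under pics/ and viewed, about 8 in all and at most 12, crops included, and the job is handed in when it is done.

Besides the shell and the picture viewer there is one more tool, called after "Request:" by a JSON object that holds its "method" and its "body", one argument or row to a line. servo_tool: Moves the arm, as the interface text tells. Its arguments: {"type":"object","properties":{"targets":{"type":"array","items":{"type":"object","properties":{"tx":{"type":"number"},"ty":{"type":"number"},"tz":{"type":"number"},"rx":{"type":"number"},"ry":{"type":"number"},"rz":{"type":"number"},"jaw":{"type":"number"}}}}},"required":["targets"]}

```bash
mkdir -p pics; cat > h.py <<'E'
import numpy as np, cv2
from cell import env
from scipy.spatial.transform import Rotation as R
def cam(n):
    s=env.observe(); p,d=env.read_camera(n); i=env.camera_info(n); K=np.array(i["K"])
    if n=="wrist":
        T=np.eye(4);T[:3,:3]=R.from_quat(s["eef_rot"]).as_matrix();T[:3,3]=s["eef_pos"]
        W=T@np.array(i["tool_from_camera"])
    else: W=np.linalg.inv(np.array(i["camera_from_world"]))
    return p,d,K,W
def ray(K,W,u,v):
    c=np.array([(u-K[0,2])/K[0,0],-(v-K[1,2])/K[1,1],-1.]); return W[:3,3],W[:3,:3]@c
def onz(K,W,u,v,z):
    o,r=ray(K,W,u,v); return o+r*(z-o[2])/r[2]
def pts(d,K,W):
    v,u=np.mgrid[:d.shape[0],:d.shape[1]]
    c=np.stack([(u-K[0,2])/K[0,0]*d,-(v-K[1,2])/K[1,1]*d,-d],-1)
    return c@W[:3,:3].T+W[:3,3]
E
python3 - <<'E'
from h import *
for n in ["scene","top"]:
    p,d,K,W=cam(n); cv2.imwrite(f"pics/{n}0.png",p); np.savez(f"{n}0.npz",p=p,d=d,K=K,W=W); print(n,K,W.round(3),env.camera_info(n).keys(),(d>0).mean())
s=env.observe();print(s, env.tcp_to_grasp);print(R.from_quat(s["eef_rot"]).as_matrix().round(3))
E
```

```text
scene [[473.86010417   0.         315.38110104]
 [  0.         473.86010417 236.59655208]
 [  0.           0.           1.        ]] [[-0.86  -0.42   0.289  0.799]
 [ 0.51  -0.701  0.498  0.398]
 [-0.006  0.576  0.817  0.713]
 [ 0.     0.     0.     1.   ]] dict_keys(['K', 'camera_from_world']) 0.9960970052083333
top [[618.91812258   0.         310.89815726]
 [  0.         618.91812258 241.91634914]
 [  0.           0.           1.        ]] [[ 0.006  0.995 -0.097  0.462]
 [-1.     0.005 -0.01   0.015]
 [-0.01   0.097  0.995  1.273]
 [ 0.     0.     0.     1.   ]] dict_keys(['K', 'camera_from_world']) 0.9959505208333334
{'time_s': 0.1, 'joint_pos': array([ 1.51220784,  0.50178427, -0.42677741,  1.55136801,  0.22078489,
        1.13828915, -0.21028764]), 'dq': array([ 0.00037874, -0.00270003, -0.00017451, -0.00234904,  0.00036968,
        0.00061964,  0.00043778]), 'joint_torque': array([-1.21085174e-02, -5.70799828e+01, -5.83865404e+00, -2.81741756e+01,
        1.06179557e-02,  5.64468923e-03,  1.01916172e-05]), 'eef_pos': array([ 0.20532133, -0.61604693,  0.23033209]), 'eef_rot': array([-0.57325753,  0.41393443, -0.41293008,  0.5740408 ]), 'ft_force': array([ 0.93063492,  0.68370011, -1.22072075]), 'moment': array([ 0.02444381, -0.01549158,  0.01589707]), 'grip_width': 0.08571497574867715} 0.0187
[[ 0.316 -0.001  0.949]
 [-0.949  0.002  0.316]
 [-0.002 -1.     0.   ]]
```

View pics/top0.png

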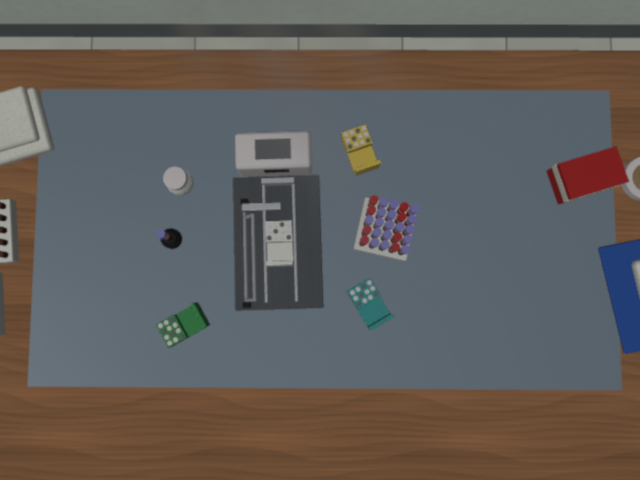

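View pics/scene0.png

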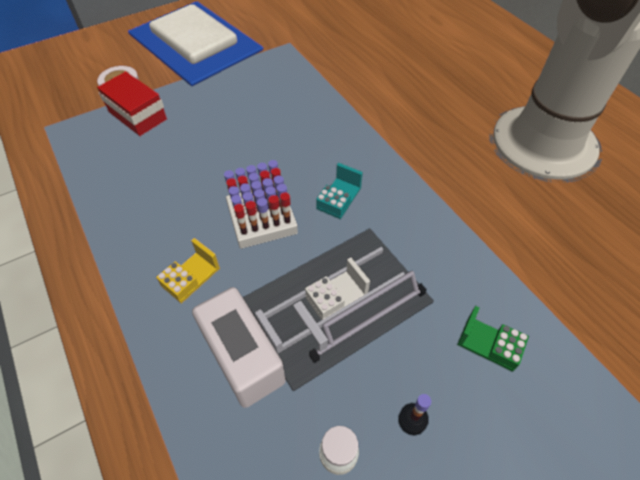

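The top view shows the dock plate at px (235-322, 176-310), housing at the top (272,150), the flap arm at (262,207), the bar at col ~250 and the white carrier at (280,243) in the lane. Three carrier-shaped objects are not the target: green (183,325), turquoise (370,303) and yellow (361,150). The one in the lane is the only white one. I'll confirm it with a crop and measure.

```bash
cat > m.py <<'E'
from h import *
D={}
for n in ["top","scene"]:
    f=np.load(n+"0.npz"); D[n]=(f["p"],f["d"],f["K"],f["W"])
p,d,K,W=D["top"]; P=pts(d,K,W)
hsv=cv2.cvtColor(p,cv2.COLOR_BGR2HSV)
m=((hsv[...,2]<75)&(hsv[...,1]<90)).astype(np.uint8); m[:160]=0;m[:,:225]=0;m[:,335:]=0
m=cv2.morphologyEx(m,cv2.MORPH_OPEN,np.ones((3,3)))
ys,xs=np.nonzero(m)
q=np.array([onz(K,W,u,v,.008)[:2] for u,v in zip(xs,ys)],np.float32)
r=cv2.minAreaRect(q);print("plate rect",r,cv2.boxPoints(r).round(4).tolist())
sel=m>0;print("plate z median from depth",np.median(P[sel][:,2]))
# edges: rear corner fit of left & right sides
L=[];Rr=[]
for v in range(200,300,4):
    c=np.nonzero(m[v])[0]; L.append(onz(K,W,c.min()-.5,v,.008)[:2]);Rr.append(onz(K,W,c.max()+.5,v,.008)[:2])
for e in(L,Rr):
    e=np.array(e);k=np.polyfit(e[:,0],e[:,1],1);print("edge slope,deg",np.degrees(np.arctan(k[0])),"y at x=.6",np.polyval(k,.6))
T=cv2.resize(p[165:320,225:335],None,fx=4,fy=4,interpolation=cv2.INTER_CUBIC)
S=D["scene"][0][225:390,195:440];S=cv2.resize(S,None,fx=2.4,fy=2.4,interpolation=cv2.INTER_CUBIC)
h=max(T.shape[0],S.shape[0]);w=T.shape[1]
o=np.zeros((600,800,3),np.uint8);T=cv2.resize(T,None,fx=.8,fy=.8);S=cv2.resize(S,(440,296))
o[:T.shape[0],:T.shape[1]]=T;o[:S.shape[0],355:355+440]=S;cv2.imwrite("pics/crop.png",o)
E
python3 m.py
```

```text
plate rect ((0.5938366651535034, 0.09746421873569489), (0.2881092429161072, 0.1781766563653946), 2.1013381481170654) [[0.4465999901294708, 0.18119999766349792], [0.4530999958515167, 0.0031999999191612005], [0.741100013256073, 0.013700000010430813], [0.734499990940094, 0.19179999828338623]]
plate z median from depth 0.008377382703690817
edge slope,deg 2.055301996599057 y at x=.6 0.1864276305366432
edge slope,deg 2.172805554013321 y at x=.6 0.00866798149281588
```

View pics/crop.png

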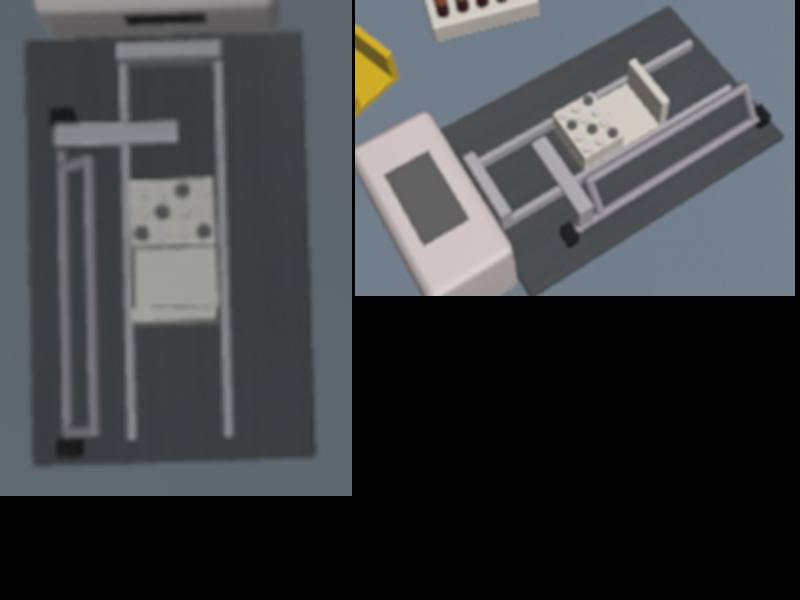

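The crop confirms it: the white carrier is in the lane, its rear plate is toward the robot (crop 175,315), the bar lies left of the lane (crop 90,300), and the flap is shut. Next I'll check the dock frame against other features.

```bash
cat >> h.py <<'E'
O=np.array([.6549,.0947]);A=np.radians(2.1)
def dk(P):
    x=P[...,0]-O[0];y=P[...,1]-O[1]
    return np.stack([x*np.cos(A)+y*np.sin(A),-x*np.sin(A)+y*np.cos(A),P[...,2]],-1)*1000
E
python3 - <<'E'
from h import *
for n in ["top","scene"]:
    f=np.load(n+"0.npz"); Q=dk(pts(f["d"],f["K"],f["W"])).reshape(-1,3)
    def s(name,x,y,z):
        k=np.all([(Q[:,i]>a)&(Q[:,i]<b) for i,(a,b) in enumerate((x,y,z))],0);q=Q[k]
        print(n,name,k.sum(),*( [np.percentile(q,[2,50,98],axis=0).round(1).T.tolist()] if k.sum() else []))
    s("bar",(-170,-30),(35,62),(44,65))
    s("arm",(-15,15),(-15,60),(48,70))
    s("railL",(-190,-130),(20,40),(14,26))
    s("railR",(-190,-130),(-40,-20),(14,26))
    s("stop",(40,66),(-25,25),(30,45))
    s("plateTop",(-135,-95),(-30,30),(45,65))
    s("block",(-90,-20),(-30,30),(38,52))
    s("shaft",(-170,-30),(64,76),(17,30))
    s("housing",(50,160),(-60,60),(78,95))
E
```

```text
top bar 285 [[-167.4, -100.2, -32.8], [47.2, 50.6, 54.7], [50.5, 55.9, 60.6]]
top arm 233 [[-7.7, -0.7, 6.3], [-2.8, 27.4, 58.7], [49.3, 54.2, 58.8]]
top railL 85 [[-189.4, -159.0, -131.1], [28.9, 31.3, 34.1], [15.4, 20.1, 24.7]]
top railR 79 [[-188.1, -157.0, -130.7], [-33.1, -29.5, -27.1], [15.1, 20.3, 24.3]]
top stop 140 [[49.0, 53.7, 59.8], [-23.6, -1.2, 23.8], [32.5, 37.8, 43.0]]
top plateTop 118 [[-118.2, -114.4, -110.3], [-24.9, -2.1, 25.5], [48.2, 56.2, 60.7]]
top block 494 [[-69.4, -49.1, -28.9], [-24.8, 1.0, 26.6], [38.3, 41.4, 47.3]]
top shaft 264 [[-166.2, -98.2, -32.8], [67.1, 70.7, 74.7], [18.0, 23.4, 28.1]]
top housing 2249 [[70.7, 104.7, 141.1], [-57.6, -0.4, 57.4], [79.6, 85.7, 90.7]]
scene bar 438 [[-166.8, -97.3, -32.4], [45.3, 50.3, 53.1], [50.9, 54.9, 57.6]]
scene arm 399 [[-13.3, -0.7, 6.0], [-4.4, 29.2, 58.3], [50.3, 53.6, 55.7]]
scene railL 97 [[-189.0, -158.9, -130.7], [27.0, 29.5, 32.3], [16.6, 19.4, 22.2]]
scene railR 118 [[-188.6, -161.0, -135.4], [-34.3, -30.5, -28.0], [14.6, 18.9, 22.4]]
scene stop 214 [[49.0, 54.3, 59.0], [-23.5, 0.4, 23.8], [32.5, 37.8, 39.7]]
scene plateTop 213 [[-118.5, -113.1, -110.1], [-26.0, 0.8, 25.6], [46.0, 54.9, 57.7]]
scene block 745 [[-69.7, -48.5, -29.4], [-25.7, 0.5, 24.9], [38.3, 40.8, 44.2]]
scene shaft 424 [[-167.3, -96.8, -32.2], [65.6, 70.2, 73.2], [19.0, 22.8, 25.8]]
scene housing 4057 [[71.5, 107.7, 141.9], [-57.2, 4.4, 57.8], [80.2, 85.0, 87.8]]
```

Request:
{"method": "servo_tool", "body": {
  "targets": [
    {"tx":-0.05,"tz":0.045,"ry":2,"jaw":0.045},
    {"tx":-0.1,"tz":0.09,"ry":4,"jaw":0.045},
    {"tx":-0.15,"tz":0.134,"ry":6,"jaw":0.045},
    {"tx":-0.2,"tz":0.178,"ry":8,"jaw":0.045},
    {"tx":-0.25,"tz":0.223,"ry":10,"jaw":0.045},
    {"tx":-0.3,"tz":0.267,"ry":12,"jaw":0.045},
    {"tx":-0.35,"tz":0.312,"ry":14,"jaw":0.045},
    {"tx":-0.4,"tz":0.356,"ry":16.3,"jaw":0.045},
    {"tx":-0.45,"tz":0.401,"ry":16.3,"jaw":0.045},
    {"tx":-0.5,"tz":0.445,"ry":16.3,"jaw":0.045},
    {"tx":-0.55,"tz":0.49,"ry":16.3,"jaw":0.045},
    {"tx":-0.576,"tz":0.513,"ry":16.3,"jaw":0.045}
  ]
}}

```text
$.targets[0]: bad value
```

```bash
cat > st.py <<'E'
from h import *
s=env.observe();M=R.from_quat(s["eef_rot"]).as_matrix()
print(round(s["time_s"],2),"dock tcp mm",dk(s["eef_pos"]).round(1),"F",s["ft_force"].round(1),"w",round(s["grip_width"],4))
print("toolx yaw vs -docky deg",np.degrees(np.arctan2(M[1,0],M[0,0])+np.pi/2-A).round(2),"tooly",M[:,1].round(3),"q",s["joint_pos"].round(2))
E
python3 st.py; python3 - <<'E'
from h import *
p,d,K,W=cam("wrist");cv2.imwrite("pics/w1.png",p);np.savez("w1.npz",p=p,d=d,K=K,W=W)
E
```

```text
0.1 dock tcp mm [-475.3 -693.8  230.3] F [ 0.9  0.7 -1.2] w 0.0857
toolx yaw vs -docky deg 16.34 tooly [-0.001  0.002 -1.   ] q [ 1.51  0.5  -0.43  1.55  0.22  1.14 -0.21]
```

View pics/w1.png

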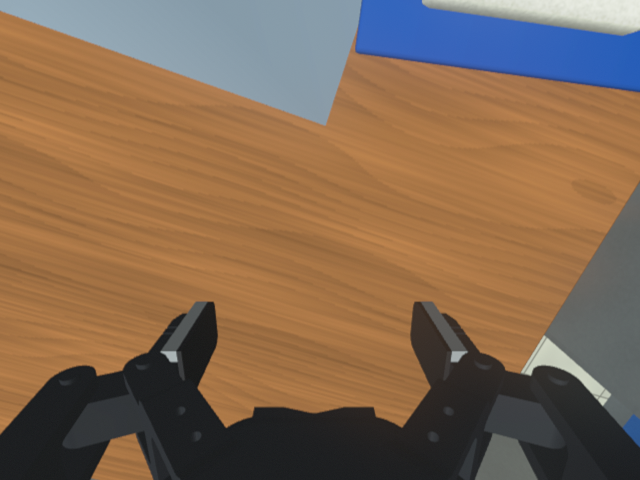

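The wrist view shows the two fingers at (200,340) and (430,340). The move was refused, so I'll fill in every key.

Request:
{"method": "servo_tool", "body": {
  "targets": [
    {"tx":-0.05,"ty":0,"tz":0.045,"rx":0,"ry":2,"rz":0,"jaw":0.045},
    {"tx":-0.1,"ty":0,"tz":0.09,"rx":0,"ry":4,"rz":0,"jaw":0.045},
    {"tx":-0.15,"ty":0,"tz":0.134,"rx":0,"ry":6,"rz":0,"jaw":0.045},
    {"tx":-0.2,"ty":0,"tz":0.178,"rx":0,"ry":8,"rz":0,"jaw":0.045},
    {"tx":-0.25,"ty":0,"tz":0.223,"rx":0,"ry":10,"rz":0,"jaw":0.045},
    {"tx":-0.3,"ty":0,"tz":0.267,"rx":0,"ry":12,"rz":0,"jaw":0.045},
    {"tx":-0.35,"ty":0,"tz":0.312,"rx":0,"ry":14,"rz":0,"jaw":0.045},
    {"tx":-0.4,"ty":0,"tz":0.356,"rx":0,"ry":16.3,"rz":0,"jaw":0.045},
    {"tx":-0.45,"ty":0,"tz":0.401,"rx":0,"ry":16.3,"rz":0,"jaw":0.045},
    {"tx":-0.5,"ty":0,"tz":0.445,"rx":0,"ry":16.3,"rz":0,"jaw":0.045},
    {"tx":-0.55,"ty":0,"tz":0.49,"rx":0,"ry":16.3,"rz":0,"jaw":0.045},
    {"tx":-0.576,"ty":0,"tz":0.513,"rx":0,"ry":16.3,"rz":0,"jaw":0.045}
  ]
}}

```text
time_s: 1.65
eef_pos: [0.5019, 0.0741, 0.2314]
eef_rot: [-0.509, 0.491, -0.491, 0.509]
ft_force: [1.4, -0.9, 0.3]
grip_width: 0.0448
```

```bash
python3 st.py; python3 - <<'E'
from h import *
p,d,K,W=cam("wrist");cv2.imwrite("pics/w2.png",p);np.savez("w2.npz",p=p,d=d,K=K,W=W)
i=env.camera_info("wrist");print(np.array(i["tool_from_camera"]).round(3),K)
E
```

```text
1.65 dock tcp mm [-153.7  -15.   231.4] F [ 1.4 -0.9  0.3] w 0.0448
toolx yaw vs -docky deg -0.01 tooly [ 0.     0.001 -1.   ] q [ 0.52  0.32 -0.85  1.89  0.27  1.05 -1.98]
[[ 1.     0.001 -0.     0.001]
 [-0.     0.302 -0.953 -0.143]
 [-0.     0.953  0.302  0.077]
 [ 0.     0.     0.     1.   ]] [[335.96405336   0.         313.63553855]
 [  0.         335.96405336 239.96180642]
 [  0.           0.           1.        ]]
```

View pics/w2.png

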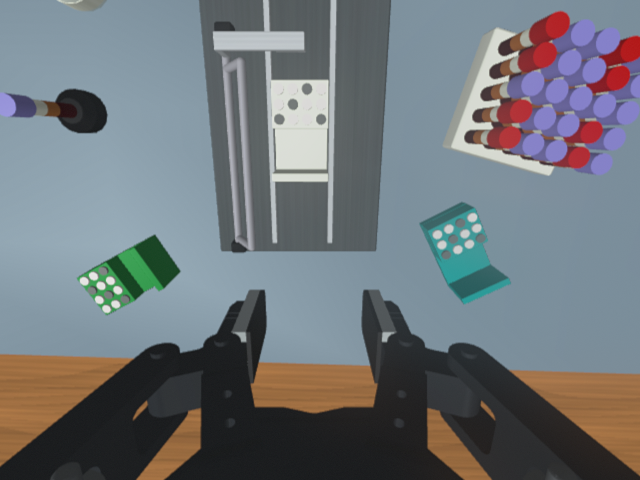

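The wrist view shows the lane ahead with the carrier's rear plate at (300,178), the bar at (240,160), and the left finger on the bar side. I'll get the finger profile from depth.

```bash
python3 - <<'E'
from h import *
f=np.load("w2.npz");T=np.array(env.camera_info("wrist")["tool_from_camera"])
P=pts(f["d"],f["K"],T).reshape(-1,3)*1000
k=(P[:,1]>-110)&(P[:,1]<12)&(abs(P[:,0])<120)&(P[:,2]<60);P=P[k]
for y in range(-80,8,6):
    for sg in(-1,1):
        q=P[(P[:,1]>=y)&(P[:,1]<y+6)&(P[:,0]*sg>0)]
        if len(q)>3: print(y,sg,len(q),"x",np.percentile(q[:,0],[1,99]).round(1),"z",np.percentile(q[:,2],[1,99]).round(1))
E
```

```text
-80 -1 4312 x [-59.6  -0.9] z [-10.9  17.3]
-80 1 4449 x [ 0.8 61.9] z [-10.7  17.3]
-74 -1 2412 x [-58.1  -6.8] z [-11.9  17.3]
-74 1 2389 x [ 9.1 60.3] z [-12.1  17.3]
-68 -1 1685 x [-56.5 -17.9] z [-12.1  16.6]
-68 1 1675 x [20.1 58.7] z [-12.1  16.7]
-62 -1 3521 x [-54.5 -21.1] z [-11.3  12.6]
-62 1 3530 x [23.5 56.9] z [-11.5  12.5]
-56 -1 1421 x [-53.3 -21.5] z [-11.2  13.6]
-56 1 1434 x [23.6 55.7] z [-11.4  13.5]
-50 -1 651 x [-49.6 -22.7] z [ 4.6 13.7]
-50 1 648 x [25.1 52.4] z [ 4.5 13.6]
-44 -1 560 x [-33.6 -21.2] z [-10.5  12. ]
-44 1 555 x [23.5 36.2] z [-10.7  12. ]
-38 -1 371 x [-34.6 -21.1] z [-10.7  11.2]
-38 1 383 x [23.4 36.9] z [-10.7  11.3]
-32 -1 392 x [-34.8 -21.1] z [-10.4  11.3]
-32 1 388 x [23.4 37.1] z [-10.8  11.2]
-26 -1 348 x [-34.8 -21.2] z [-10.   11.2]
-26 1 346 x [23.4 37. ] z [-10.7  11.3]
-20 -1 314 x [-34.5 -21.2] z [-10.6  11.3]
-20 1 318 x [23.5 36.9] z [-10.6  11.3]
-14 -1 242 x [-33.7 -21.2] z [-10.8  11.2]
-14 1 245 x [23.5 36. ] z [-10.7  11.3]
-8 -1 100 x [-27.9 -21.2] z [-10.1  10.9]
-8 1 97 x [23.5 30. ] z [-10.8  10.8]
```

Request:
{"method": "servo_tool", "body": {
  "targets": [
    {"tx":-0.018,"ty":0.0,"tz":0.009,"rx":0,"ry":0,"rz":0,"jaw":0.045},
    {"tx":-0.018,"ty":0.03,"tz":0.009,"rx":0,"ry":0,"rz":0,"jaw":0.045},
    {"tx":-0.018,"ty":0.07,"tz":0.009,"rx":0,"ry":0,"rz":0,"jaw":0.045},
    {"tx":-0.018,"ty":0.11,"tz":0.009,"rx":0,"ry":0,"rz":0,"jaw":0.045},
    {"tx":-0.018,"ty":0.14,"tz":0.009,"rx":0,"ry":0,"rz":0,"jaw":0.045},
    {"tx":-0.018,"ty":0.15,"tz":0.009,"rx":0,"ry":0,"rz":0,"jaw":0.045},
    {"tx":-0.018,"ty":0.15,"tz":0.009,"rx":0,"ry":0,"rz":0,"jaw":0.045}
  ]
}}

```text
time_s: 2.58
eef_pos: [0.5125, 0.1045, 0.0826]
eef_rot: [-0.508, 0.49, -0.487, 0.515]
ft_force: [0.9, -0.1, 0.4]
grip_width: 0.0449
```

```bash
python3 st.py
```

```text
2.58 dock tcp mm [-141.9   15.1   82.6] F [ 0.9 -0.1  0.4] w 0.0449
toolx yaw vs -docky deg 0.57 tooly [ 0.003  0.009 -1.   ] q [ 0.33  0.56 -0.72  1.98  0.5   0.78 -2.2 ]
```

Request:
{"method": "servo_tool", "body": {
  "targets": [
    {"tx":0.012,"ty":0,"tz":-0.003,"rx":-0.2,"ry":0.6,"rz":-0.5,"jaw":0.045},
    {"tx":0.012,"ty":0,"tz":-0.003,"rx":-0.2,"ry":0.6,"rz":-0.5,"jaw":0.045},
    {"tx":0.012,"ty":0,"tz":-0.003,"rx":-0.2,"ry":0.6,"rz":-0.5,"jaw":0.045}
  ]
}}

```text
time_s: 2.95
eef_pos: [0.5106, 0.0921, 0.0832]
eef_rot: [-0.508, 0.491, -0.492, 0.509]
ft_force: [1.3, 0.5, -0.3]
grip_width: 0.0452
```

```bash
python3 st.py
```

```text
2.95 dock tcp mm [-144.3    2.7   83.2] F [ 1.3  0.5 -0.3] w 0.0452
toolx yaw vs -docky deg -0.07 tooly [ 0.002 -0.    -1.   ] q [ 0.34  0.55 -0.71  1.99  0.5   0.79 -2.2 ]
```

Request:
{"method": "servo_tool", "body": {
  "targets": [
    {"tx":0,"ty":0.012,"tz":0,"rx":0,"ry":0,"rz":0,"jaw":0.045},
    {"tx":0,"ty":0.027,"tz":0,"rx":0,"ry":0,"rz":0,"jaw":0.045},
    {"tx":0,"ty":0.042,"tz":0,"rx":0,"ry":0,"rz":0,"jaw":0.045},
    {"tx":0,"ty":0.053,"tz":0,"rx":0,"ry":0,"rz":0,"jaw":0.045},
    {"tx":0,"ty":0.057,"tz":0,"rx":0,"ry":0,"rz":0,"jaw":0.045},
    {"tx":0,"ty":0.057,"tz":0,"rx":0,"ry":0,"rz":0,"jaw":0.045},
    {"tx":0,"ty":0.057,"tz":0,"rx":0,"ry":0,"rz":0,"jaw":0.045}
  ]
}}

```text
time_s: 3.82
eef_pos: [0.5111, 0.0922, 0.0266]
eef_rot: [-0.508, 0.49, -0.492, 0.509]
ft_force: [-0.8, 0.6, -0.3]
grip_width: 0.0452
```

```bash
python3 st.py
```

```text
3.83 dock tcp mm [-143.8    2.8   26.6] F [-0.8  0.6 -0.3] w 0.0452
toolx yaw vs -docky deg -0.07 tooly [ 0.002  0.    -1.   ] q [ 0.28  0.64 -0.64  2.    0.59  0.69 -2.27]
```

Now push the bar +y by 28 mm.

Request:
{"method": "servo_tool", "body": {
  "targets": [
    {"tx":-0.004,"ty":0,"tz":0,"rx":0,"ry":0,"rz":0,"jaw":0.045},
    {"tx":-0.008,"ty":0,"tz":0,"rx":0,"ry":0,"rz":0,"jaw":0.045},
    {"tx":-0.013,"ty":0,"tz":0,"rx":0,"ry":0,"rz":0,"jaw":0.045},
    {"tx":-0.018,"ty":0,"tz":0,"rx":0,"ry":0,"rz":0,"jaw":0.045},
    {"tx":-0.023,"ty":0,"tz":0,"rx":0,"ry":0,"rz":0,"jaw":0.045},
    {"tx":-0.028,"ty":0,"tz":0,"rx":0,"ry":0,"rz":0,"jaw":0.045},
    {"tx":-0.028,"ty":0,"tz":0,"rx":0,"ry":0,"rz":0,"jaw":0.045},
    {"tx":-0.028,"ty":0,"tz":0,"rx":0,"ry":0,"rz":0,"jaw":0.045}
  ]
}}

```text
time_s: 4.82
eef_pos: [0.5111, 0.1192, 0.0271]
eef_rot: [-0.508, 0.49, -0.493, 0.509]
ft_force: [1.6, -5.0, 4.0]
grip_width: 0.0448
```

```bash
cat > look.py <<'E'
from h import *
import sys
p,d,K,W=cam("scene");Q=dk(pts(d,K,W))
def s(name,x,y,z):
    k=np.all([(Q[...,i]>a)&(Q[...,i]<b) for i,(a,b) in enumerate((x,y,z))],0);q=Q[k]
    print(name,k.sum(),np.percentile(q,[2,50,98],axis=0).round(1).T.tolist() if k.sum() else "")
s("arm",(-12,10),(-25,62),(46,110))
s("armend",(-12,10),(-25,10),(46,110))
s("bar",(-45,-20),(42,90),(46,70))
s("block",(-95,60),(-24,24),(38,48))
s("stop",(45,66),(-25,25),(30,48))
cv2.imwrite(f"pics/{sys.argv[1]}.png",cv2.resize(p[170:420,150:480],None,fx=2.3,fy=2.3,interpolation=cv2.INTER_CUBIC))
E
python3 st.py; python3 look.py s3
```

```text
4.83 dock tcp mm [-142.8   29.8   27.1] F [ 1.6 -5.   4. ] w 0.0448
toolx yaw vs -docky deg -0.13 tooly [ 0.004 -0.001 -1.   ] q [ 0.22  0.64 -0.63  1.99  0.59  0.69 -2.32]
arm 322 [[-7.7, -0.2, 5.9], [16.4, 42.2, 61.0], [61.6, 77.5, 90.2]]
armend 0 
bar 90 [[-44.1, -32.5, -20.4], [67.5, 71.8, 75.0], [57.3, 60.6, 63.4]]
block 760 [[-69.9, -46.8, 56.9], [-22.8, 0.4, 23.0], [38.1, 40.6, 44.2]]
stop 218 [[49.2, 54.4, 58.9], [-24.2, 0.5, 23.8], [32.2, 37.5, 39.6]]
```

View pics/s3.png

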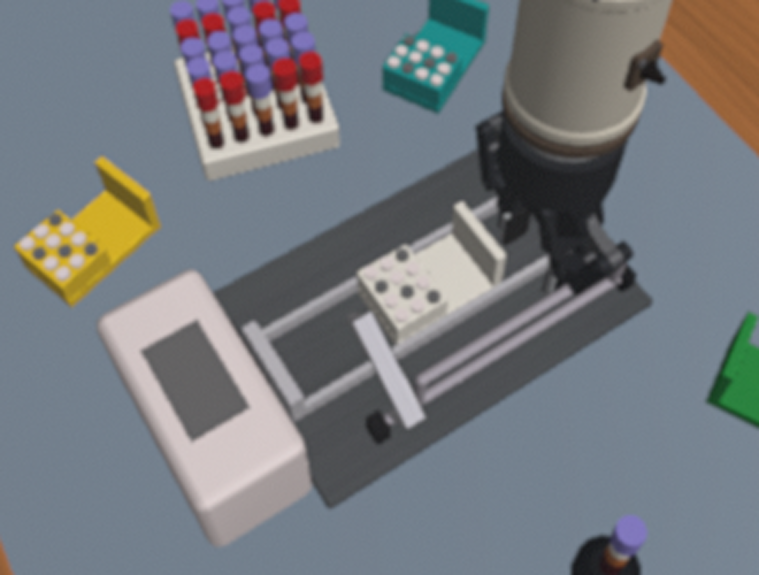

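The flap is open about 0.6 rad with the bar at y≈72, and the carrier hasn't moved. Next I'll push the carrier forward.

Request:
{"method": "servo_tool", "body": {
  "targets": [
    {"tx":-0.001,"ty":0,"tz":0.005,"rx":0,"ry":0,"rz":0,"jaw":0.045},
    {"tx":-0.001,"ty":0,"tz":0.009,"rx":0,"ry":0,"rz":0,"jaw":0.045},
    {"tx":-0.001,"ty":0,"tz":0.013,"rx":0,"ry":0,"rz":0,"jaw":0.045},
    {"tx":-0.001,"ty":0,"tz":0.017,"rx":0,"ry":0,"rz":0,"jaw":0.045},
    {"tx":-0.001,"ty":0,"tz":0.021,"rx":0,"ry":0,"rz":0,"jaw":0.045},
    {"tx":-0.001,"ty":0,"tz":0.025,"rx":0,"ry":0,"rz":0,"jaw":0.045},
    {"tx":-0.001,"ty":0,"tz":0.03,"rx":0,"ry":0,"rz":0,"jaw":0.045},
    {"tx":-0.001,"ty":0,"tz":0.035,"rx":0,"ry":0,"rz":0,"jaw":0.045},
    {"tx":-0.001,"ty":0,"tz":0.04,"rx":0,"ry":0,"rz":0,"jaw":0.045},
    {"tx":-0.001,"ty":0,"tz":0.045,"rx":0,"ry":0,"rz":0,"jaw":0.045},
    {"tx":-0.001,"ty":0,"tz":0.045,"rx":0,"ry":0,"rz":0,"jaw":0.045}
  ]
}}

```text
time_s: 6.25
eef_pos: [0.5536, 0.1203, 0.0258]
eef_rot: [0.51, -0.491, 0.492, -0.507]
ft_force: [-3.2, -5.2, -1.6]
grip_width: 0.0449
```

```bash
python3 st.py; python3 look.py s4
```

```text
6.25 dock tcp mm [-100.3   29.2   25.8] F [-3.2 -5.2 -1.6] w 0.0449
toolx yaw vs -docky deg -0.15 tooly [-0.001 -0.003 -1.   ] q [ 0.22  0.7  -0.63  1.89  0.59  0.75 -2.28]
arm 325 [[-7.7, -0.4, 5.9], [15.4, 41.6, 61.3], [59.5, 76.7, 90.0]]
armend 1 [[-2.0, -2.0, -2.0], [9.5, 9.5, 9.5], [65.2, 65.2, 65.2]]
bar 90 [[-44.8, -32.8, -20.7], [67.0, 71.5, 74.5], [57.0, 60.7, 63.1]]
block 715 [[-81.5, -22.3, 57.4], [-23.1, -4.1, 23.0], [38.2, 40.5, 45.8]]
stop 217 [[49.2, 54.4, 59.0], [-23.1, 0.5, 24.0], [30.9, 37.8, 40.0]]
```

Request:
{"method": "servo_tool", "body": {
  "targets": [
    {"tx":-0.001,"ty":0,"tz":0.005,"rx":0,"ry":0,"rz":0,"jaw":0.045},
    {"tx":-0.001,"ty":0,"tz":0.009,"rx":0,"ry":0,"rz":0,"jaw":0.045},
    {"tx":-0.001,"ty":0,"tz":0.013,"rx":0,"ry":0,"rz":0,"jaw":0.045},
    {"tx":-0.001,"ty":0,"tz":0.017,"rx":0,"ry":0,"rz":0,"jaw":0.045},
    {"tx":-0.001,"ty":0,"tz":0.021,"rx":0,"ry":0,"rz":0,"jaw":0.045},
    {"tx":-0.001,"ty":0,"tz":0.025,"rx":0,"ry":0,"rz":0,"jaw":0.045},
    {"tx":-0.001,"ty":0,"tz":0.03,"rx":0,"ry":0,"rz":0,"jaw":0.045},
    {"tx":-0.001,"ty":0,"tz":0.035,"rx":0,"ry":0,"rz":0,"jaw":0.045},
    {"tx":-0.001,"ty":0,"tz":0.04,"rx":0,"ry":0,"rz":0,"jaw":0.045},
    {"tx":-0.001,"ty":0,"tz":0.043,"rx":0,"ry":0,"rz":0,"jaw":0.045},
    {"tx":-0.001,"ty":0,"tz":0.043,"rx":0,"ry":0,"rz":0,"jaw":0.045}
  ]
}}

```text
time_s: 7.68
eef_pos: [0.594, 0.1211, 0.0243]
eef_rot: [0.511, -0.492, 0.491, -0.505]
ft_force: [-3.6, -4.4, -0.1]
grip_width: 0.045
```

```bash
python3 st.py; python3 look.py s5
```

```text
7.67 dock tcp mm [-59.9  28.7  24.3] F [-3.6 -4.4 -0.1] w 0.045
toolx yaw vs -docky deg -0.15 tooly [-0.006 -0.006 -1.   ] q [ 0.21  0.75 -0.62  1.78  0.59  0.81 -2.24]
arm 327 [[-7.6, -0.1, 5.9], [15.2, 41.5, 60.9], [60.9, 76.5, 89.3]]
armend 0 
bar 89 [[-44.4, -32.5, -20.3], [66.7, 71.3, 74.2], [57.2, 61.0, 63.1]]
block 886 [[-53.2, 21.4, 57.1], [-22.8, 1.6, 23.2], [38.1, 40.7, 45.0]]
stop 214 [[49.1, 54.3, 58.9], [-24.1, 0.9, 24.0], [32.8, 37.6, 40.0]]
```

View pics/s5.png

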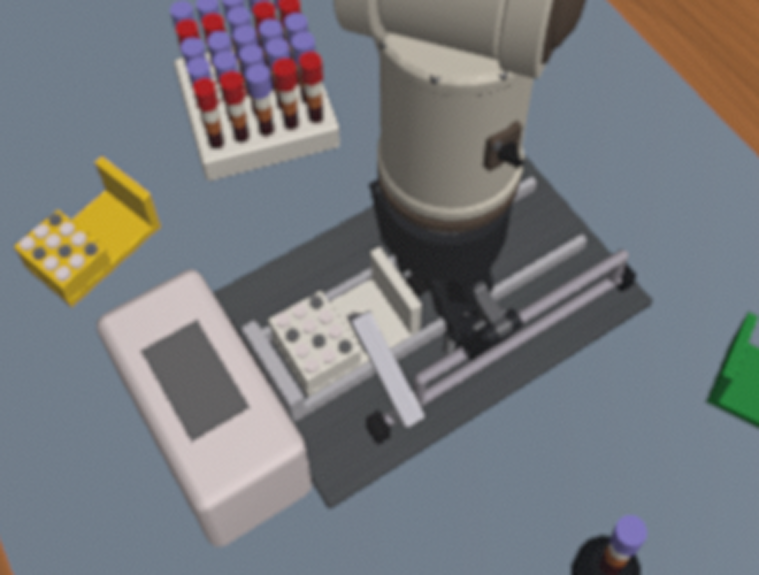

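The carrier's block is under the lifted flap with a gap of about 9 mm to the stop (crop 280,360). Final push follows.

Request:
{"method": "servo_tool", "body": {
  "targets": [
    {"tx":-0.001,"ty":-0.001,"tz":0.003,"rx":0.2,"ry":0,"rz":0.3,"jaw":0.045},
    {"tx":-0.001,"ty":-0.002,"tz":0.006,"rx":0.2,"ry":0,"rz":0.3,"jaw":0.045},
    {"tx":-0.001,"ty":-0.002,"tz":0.008,"rx":0.2,"ry":0,"rz":0.3,"jaw":0.045},
    {"tx":-0.001,"ty":-0.002,"tz":0.01,"rx":0.2,"ry":0,"rz":0.3,"jaw":0.045},
    {"tx":-0.001,"ty":-0.002,"tz":0.011,"rx":0.2,"ry":0,"rz":0.3,"jaw":0.045},
    {"tx":-0.001,"ty":-0.002,"tz":0.011,"rx":0.2,"ry":0,"rz":0.3,"jaw":0.045}
  ]
}}

```text
time_s: 8.48
eef_pos: [0.6013, 0.1205, 0.0245]
eef_rot: [0.512, -0.493, 0.49, -0.505]
ft_force: [-5.8, -5.6, 1.9]
grip_width: 0.0451
```

```bash
python3 st.py; python3 look.py s6
```

```text
8.47 dock tcp mm [-52.7  27.8  24.5] F [-5.8 -5.6  1.9] w 0.0451
toolx yaw vs -docky deg -0.18 tooly [-0.01  -0.004 -1.   ] q [ 0.21  0.76 -0.62  1.76  0.58  0.82 -2.23]
arm 331 [[-7.7, -0.4, 5.9], [14.5, 40.7, 61.0], [59.3, 75.2, 87.8]]
armend 2 [[-3.9, -1.1, 1.7], [9.2, 9.6, 9.9], [66.1, 66.4, 66.8]]
bar 109 [[-44.6, -35.0, -21.0], [52.1, 68.7, 72.7], [48.6, 60.2, 67.8]]
block 891 [[-33.8, 28.8, 56.7], [-22.9, 1.5, 23.2], [38.1, 40.7, 45.4]]
stop 308 [[45.2, 52.0, 59.0], [-23.9, 0.9, 24.4], [33.2, 38.0, 41.4]]
```

Request:
{"method": "servo_tool", "body": {
  "targets": [
    {"tx":-0.002,"ty":-0.001,"tz":0.003,"rx":0.5,"ry":0.2,"rz":0.2,"jaw":0.045},
    {"tx":-0.003,"ty":-0.001,"tz":0.005,"rx":0.5,"ry":0.2,"rz":0.2,"jaw":0.045},
    {"tx":-0.003,"ty":-0.001,"tz":0.007,"rx":0.5,"ry":0.2,"rz":0.2,"jaw":0.045},
    {"tx":-0.003,"ty":-0.001,"tz":0.007,"rx":0.5,"ry":0.2,"rz":0.2,"jaw":0.045}
  ]
}}

```text
time_s: 9.02
eef_pos: [0.6013, 0.1208, 0.0239]
eef_rot: [0.512, -0.495, 0.491, -0.502]
ft_force: [-16.1, -8.9, 13.7]
grip_width: 0.0452
```

```bash
python3 st.py; python3 look.py s7
```

```text
9.03 dock tcp mm [-52.6  28.   23.9] F [-16.1  -8.9  13.7] w 0.0452
toolx yaw vs -docky deg -0.45 tooly [-0.015 -0.007 -1.   ] q [ 0.21  0.77 -0.62  1.75  0.58  0.83 -2.24]
arm 334 [[-7.7, -0.4, 5.7], [15.1, 41.1, 61.0], [59.3, 75.8, 88.3]]
armend 1 [[-4.1, -4.1, -4.1], [9.1, 9.1, 9.1], [65.7, 65.7, 65.7]]
bar 111 [[-44.7, -35.5, -20.7], [52.9, 68.6, 73.3], [47.8, 60.5, 69.2]]
block 905 [[-34.0, 28.8, 56.9], [-22.4, 1.7, 23.2], [38.2, 40.6, 45.3]]
stop 301 [[45.2, 52.0, 59.0], [-23.9, 1.0, 23.9], [32.6, 38.1, 41.7]]
```

View pics/s7.png

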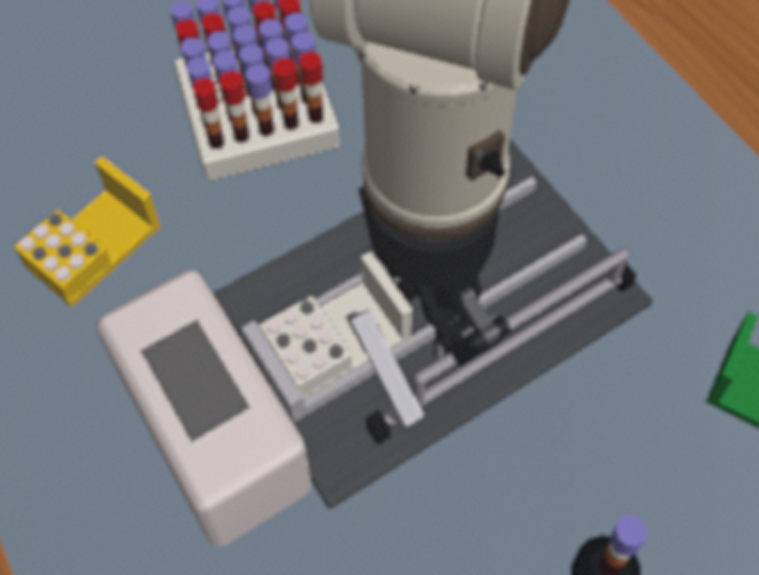

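The carrier's front is against the stop (crop 265,350): 16 N of push gives no further motion. I'll back off slightly with the bar still held and check that the carrier sits flat.

Request:
{"method": "servo_tool", "body": {
  "targets": [
    {"tx":-0.001,"ty":0,"tz":-0.002,"rx":0,"ry":0,"rz":0,"jaw":0.045},
    {"tx":-0.001,"ty":0,"tz":-0.005,"rx":0,"ry":0,"rz":0,"jaw":0.045},
    {"tx":-0.001,"ty":-0.001,"tz":-0.008,"rx":0,"ry":0,"rz":0,"jaw":0.045},
    {"tx":-0.001,"ty":-0.001,"tz":-0.008,"rx":0,"ry":0,"rz":0,"jaw":0.045}
  ]
}}

```text
time_s: 9.57
eef_pos: [0.5939, 0.1201, 0.0249]
eef_rot: [0.512, -0.495, 0.491, -0.501]
ft_force: [2.4, -4.1, 1.0]
grip_width: 0.0451
```

```bash
python3 st.py; cat >> look.py <<'E'
s("plate",(-60,-22),(-24,24),(47,62)); s("block2",(0,49.5),(-24,24),(36,50)); s("waist",(-30,0),(-20,5),(12,24))
E
python3 look.py s8
```

```text
9.57 dock tcp mm [-60.   27.6  24.9] F [ 2.4 -4.1  1. ] w 0.0451
toolx yaw vs -docky deg -0.52 tooly [-0.014 -0.008 -1.   ] q [ 0.21  0.76 -0.62  1.77  0.58  0.82 -2.24]
arm 328 [[-7.6, -0.2, 6.1], [13.1, 40.7, 61.2], [59.8, 75.4, 87.6]]
armend 2 [[-0.7, 0.4, 1.5], [8.7, 9.1, 9.5], [65.3, 65.5, 65.7]]
bar 88 [[-44.3, -32.1, -20.5], [65.9, 69.8, 72.8], [57.1, 60.8, 62.1]]
block 915 [[-49.9, 28.5, 56.5], [-22.8, 1.3, 23.3], [38.2, 40.7, 45.6]]
stop 308 [[45.4, 52.1, 59.0], [-24.2, 0.4, 24.1], [32.2, 38.2, 41.7]]
plate 216 [[-57.6, -36.8, -32.8], [-23.0, 3.1, 23.2], [47.7, 55.2, 59.4]]
block2 806 [[7.7, 28.7, 48.5], [-22.8, 1.1, 23.5], [37.1, 40.7, 44.2]]
waist 160 [[-29.5, -12.7, -0.6], [-19.7, -11.6, 3.8], [14.9, 17.7, 20.1]]
```

The carrier is home and flat (block x 8–50). Now I'll lower the flap by moving −y, then lift clear.

Request:
{"method": "servo_tool", "body": {
  "targets": [
    {"tx":0.004,"ty":0,"tz":-0.002,"rx":0,"ry":0,"rz":0,"jaw":0.045},
    {"tx":0.008,"ty":0,"tz":-0.004,"rx":0,"ry":0,"rz":0,"jaw":0.045},
    {"tx":0.013,"ty":0,"tz":-0.006,"rx":0,"ry":0,"rz":0,"jaw":0.045},
    {"tx":0.018,"ty":0,"tz":-0.006,"rx":0,"ry":0,"rz":0,"jaw":0.045},
    {"tx":0.023,"ty":0,"tz":-0.006,"rx":0,"ry":0,"rz":0,"jaw":0.045},
    {"tx":0.026,"ty":0,"tz":-0.006,"rx":0,"ry":0,"rz":0,"jaw":0.045},
    {"tx":0.026,"ty":0,"tz":-0.006,"rx":0,"ry":0,"rz":0,"jaw":0.045},
    {"tx":0.026,"ty":0,"tz":-0.006,"rx":0,"ry":0,"rz":0,"jaw":0.045}
  ]
}}

```text
time_s: 10.62
eef_pos: [0.5887, 0.0946, 0.0253]
eef_rot: [0.512, -0.495, 0.491, -0.502]
ft_force: [-0.2, 0.7, -0.3]
grip_width: 0.045
```

```bash
python3 st.py; python3 look.py s9
```

```text
10.62 dock tcp mm [-66.2   2.4  25.3] F [-0.2  0.7 -0.3] w 0.045
toolx yaw vs -docky deg -0.49 tooly [-0.014 -0.007 -1.   ] q [ 0.25  0.74 -0.62  1.8   0.58  0.81 -2.21]
arm 398 [[-7.8, -0.5, 6.0], [-4.2, 29.6, 60.6], [50.8, 53.5, 56.0]]
armend 88 [[-7.7, -0.6, 6.0], [-5.3, 2.0, 9.7], [50.9, 53.5, 56.0]]
bar 85 [[-44.9, -31.9, -20.4], [46.0, 50.4, 52.9], [49.9, 54.9, 57.6]]
block 908 [[-59.3, 28.1, 56.2], [-23.0, 0.1, 23.1], [38.2, 40.7, 45.4]]
stop 304 [[45.3, 52.1, 59.0], [-23.6, 1.0, 23.9], [31.8, 37.9, 41.6]]
plate 193 [[-57.4, -36.6, -32.8], [-22.8, -2.1, 23.2], [48.1, 55.3, 59.4]]
block2 809 [[7.6, 28.8, 48.7], [-23.0, 0.9, 23.4], [37.3, 40.6, 44.2]]
waist 116 [[-29.7, -23.5, -0.4], [-18.9, -7.8, 4.2], [15.6, 17.8, 20.3]]
```

Flap shut, no contact force. Lift straight up, then retreat.

Request:
{"method": "servo_tool", "body": {
  "targets": [
    {"tx":0,"ty":-0.015,"tz":0,"rx":0,"ry":0,"rz":0,"jaw":0.045},
    {"tx":0,"ty":-0.035,"tz":0,"rx":0,"ry":0,"rz":0,"jaw":0.045},
    {"tx":0,"ty":-0.06,"tz":0,"rx":0,"ry":0,"rz":0,"jaw":0.045},
    {"tx":0,"ty":-0.09,"tz":-0.01,"rx":0,"ry":0,"rz":0,"jaw":0.045},
    {"tx":0,"ty":-0.12,"tz":-0.03,"rx":0,"ry":0,"rz":0,"jaw":0.045},
    {"tx":0,"ty":-0.15,"tz":-0.06,"rx":0,"ry":0,"rz":0,"jaw":0.045},
    {"tx":0,"ty":-0.17,"tz":-0.08,"rx":0,"ry":0,"rz":0,"jaw":0.045},
    {"tx":0,"ty":-0.18,"tz":-0.1,"rx":0,"ry":0,"rz":0,"jaw":0.045},
    {"tx":0,"ty":-0.18,"tz":-0.1,"rx":0,"ry":0,"rz":0,"jaw":0.045},
    {"tx":0,"ty":-0.18,"tz":-0.1,"rx":0,"ry":0,"rz":0,"jaw":0.045}
  ]
}}

```text
time_s: 11.92
eef_pos: [0.492, 0.0929, 0.2074]
eef_rot: [0.512, -0.494, 0.492, -0.502]
ft_force: [0.2, 0.9, 0.5]
grip_width: 0.045
```

```bash
python3 st.py; python3 look.py s10
```

```text
11.93 dock tcp mm [-162.9    4.2  207.4] F [0.2 0.9 0.5] w 0.045
toolx yaw vs -docky deg -0.5 tooly [-0.012 -0.008 -1.   ] q [ 0.46  0.34 -0.84  1.92  0.3   1.02 -2.06]
arm 399 [[-7.7, -0.5, 5.9], [-4.1, 29.3, 60.4], [50.4, 53.6, 56.0]]
armend 88 [[-7.7, -0.6, 5.8], [-5.4, 2.0, 9.7], [50.8, 53.6, 55.6]]
bar 84 [[-44.4, -32.8, -20.8], [45.9, 50.2, 53.1], [51.5, 54.7, 57.2]]
block 896 [[-33.5, 29.4, 56.5], [-23.1, 1.0, 23.3], [38.1, 40.6, 44.8]]
stop 305 [[45.2, 52.2, 58.9], [-24.3, 1.1, 24.0], [30.9, 38.1, 41.8]]
plate 176 [[-40.9, -36.0, -32.7], [-22.4, 0.2, 23.1], [47.9, 55.4, 58.1]]
block2 807 [[7.4, 28.8, 48.7], [-23.1, 0.9, 23.5], [37.4, 40.7, 44.1]]
waist 118 [[-29.6, -23.1, -0.9], [-19.5, -8.2, 4.3], [15.5, 17.9, 19.9]]
```

View pics/s10.png

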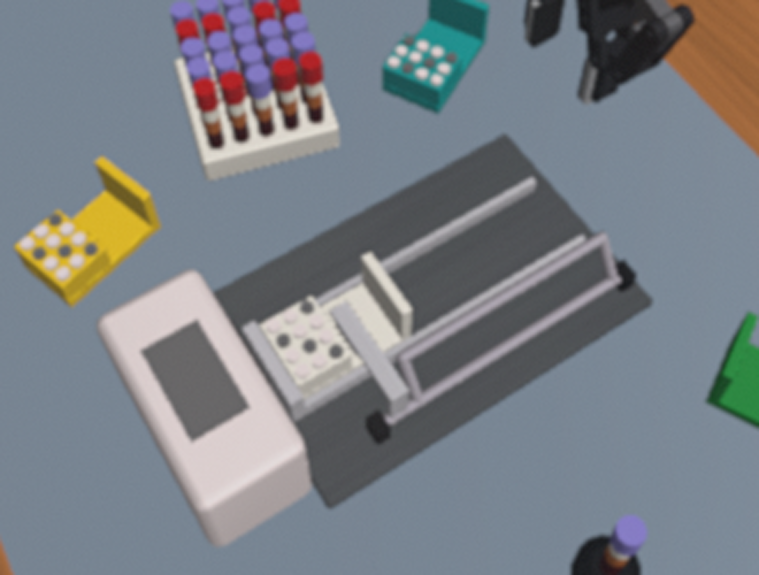

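The picture shows the carrier home (front on the stop at crop 265,350), the flap shut behind the block (360,350), and the gripper clear. I'm handing in.

```bash
python3 -c "
from cell import env
env.job_done()"
```

```text
the job is handed in; nothing more can be done
```

The white carrier is loaded: it sits fully home against the end stop with the flap shut behind its block. I handed the job in at about 12 s.

- **How it went:** One finger's back pushed the bar sideways to dock y of about 70 to 72 mm, which opened the flap to about 0.6 rad. The other fingertip then pushed the carrier along the lane to the stop. After that I backed off a little, lowered the flap by moving sideways, and lifted clear.
- **Carrier at the end:** Its rear face is at dock x of about -40 to -41 mm (home is -40 mm). The block starts at about 7.5 mm, and it sits flat at the same height as before the push.
- **Flap at the end:** The arm and bar are back at their shut positions (bar y about 50 mm, arm level at about 54 mm).
- **Robot and bystanders:** The gripper reads no contact force. The tube rack and tube puck look unmoved in the last picture; the jar is outside that crop, and I took no position measurements of the bystanders.
- **What disagreed:** The final press peaked at about 16 N along the lane, with an unexplained 14 N upward that disappeared on backing off. One move was refused for missing keys and did nothing. A sideways move 8 cm above the bench ended about 12 mm off and was corrected before the fingers went down.

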